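# Return the stone spheres to their own stands

## Robot

A 7-joint arm with a two-finger parallel gripper is mounted at the origin on the work surface. World frame = base frame: x ahead of the robot, y to its left, z up, the work surface at z = 0. Lengths are in mm, angles in rad, forces in N, time in s.
With the tool pointing down it reaches from about 425 to 925 mm from the base axis. Payload 6.8 kg.
Tool frame: the origin (TCP) lies between the finger pads; the fingertips stand 11 mm ahead of it and the grasp point (between the pads) lies 8 mm behind it (bot.tips_ahead is the distance from the TCP to the fingertips, in mm); z points along the fingers, y is the direction in which the jaws open and shut (so a half turn about z gives the same grasp; the last joint's range is limited). The gripper opens to 88 mm and grips with 3 to 60 N. Pads are 20 mm wide; open, the fingers measure 115 mm over their backs; the gripper's body (75 mm by 178 mm) begins 61 mm behind the grasp point.
Start: joints at [-1.439, 0.477, 0.022, 1.555, -0.011, 1.109, -0.083], TCP at [160.313, 655.703, 233.664] pointing down, gripper open.
Joint ranges: [-2.96, 2.96], [-0.34, 2.1], [-1.41, 1.46], [0.24, 2.44], [-1.37, 4.51], [0.17, 1.92], [-2.96, 2.96]. Speed limits (rad/s): [2.39, 2.39, 3.14, 3.14, 3.14, 3.14, 3.14].

## Interface

Orientations are given as a unit quaternion [x, y, z, w].
In Python, from station import bot gives the robot as it stands.
- The arm moves only by the tool move_arm, never from a script. Its argument "series" is one flat list of numbers, 4 for each row, row after row: the shift along the tool's x, y, z in mm, then the turn about the tool's z in rad. In form: [dx, dy, dz, turn, dx, dy, dz, turn, ...]. A call has exactly 5 rows; each row shifts and turns the pose as measured when the row begins, along the tool's axes as they then stand; what a row does not reach is not made up. A row lasts 1/8 s, in which the tool goes at most 62.5 mm and 10.7 degrees, less where a joint would pass 70% of its speed; a pose out of reach is approached as far as the arm can. A call is refused whole if a number of a shift passes 62.5 or a number of a turn 0.188, either way. A call with a gripper value outside its range is refused whole. "hand" is the gripper command: -1 is shut, 1 is fully open, values between are in proportion, set as the call begins (left out, the last holds). The fingers move at their own pace and stop on an object; "grip_force" is the grip in N (left out, the last holds). Time passes only in rows, so rows that do not move let the fingers close, or fill a call up. It gives the time, the measured TCP pose, the force and the opening at its end, in the units of the state.
- bot.state(): the state, without advancing time (a new reading comes with each control period).
- bot.capture(name): name is "scene" or "top" or "wrist"; returns a dict with "pixels" (384x512x3 uint8, blue, green, red), "camera_matrix" (3x3 intrinsics, pixels), "rvec" (rotation vector, rad) and "tvec" (3), from world to camera coordinates, as OpenCV has them. Camera axes: x right, y down, z forward; pixel columns grow to the right and rows downward; lengths in mm; the calibration is good to about 2 mm. A picture is of the moment at which its call begins. There is no depth.
- bot.sign_off(): hands the job in, once; it reports no verdict.
The state is a dict: "time": time; "joint_positions": joint angles; "joint_vel": joint speeds; "joint_torque": joint torques, N m; "ee_pos": TCP position; "eef_rot": TCP orientation; "force": force on the tool from outside, world axes, zero at the start; "torque": the same for the moment, N m; "grip_width": finger opening in mm.
Only numpy, scipy, OpenCV 4.12 (cv2) and the standard library are available. Lean on these libraries where they do the work, as an engineer would, in place of code of your own. Each camera call takes 0.05 s, during which the arm holds its last target.

## Task

The three stone spheres on the credenza were put back on the wrong stands after dusting. Put each one on the stand made for its size: the large sphere on the large stand, the middle one on the middle stand, the small one on the small stand; the empty brass dish is free to park a sphere in meanwhile. Set the spheres down, do not drop them, never put one on the bare wooden top, and leave the stands, the dish, the vase, the clock and the books where they are.

Things in the scene. Friction and masses are not known exactly. Their poses are not given: they have to be found in the camera images.
- sphere_small: the small one of three polished pale marble balls, 42 mm in diameter, about 110 g, loose; origin at its centre, axes meaningless (it may roll). It starts on a stand that is not its own.
- sphere_middle: the middle one of three polished pale marble balls, 52 mm in diameter, about 200 g, loose; origin at its centre, axes meaningless (it may roll). It starts on a stand that is not its own.
- sphere_large: the large one of three polished pale marble balls, 62 mm in diameter, about 340 g, loose; origin at its centre, axes meaningless (it may roll). It starts on a stand that is not its own.
- stand_small: the small of three turned pale-wood stands: round foot 80 mm across, slimmer stem, on top a brass ring 33 mm outer, 25 mm inner diameter, 14 mm deep, its rim 36 mm above the underside. Loose, about 350 g. Origin: centre of its underside, z up. A ball rests on the ring's inner edge; the small sphere's centre is then 52 mm above the origin.
- stand_middle: the middle of three turned pale-wood stands: round foot 96 mm across, slimmer stem, on top a brass ring 39 mm outer, 31 mm inner diameter, 14 mm deep, its rim 46 mm above the underside. Loose, about 500 g. Origin: centre of its underside, z up. A ball rests on the ring's inner edge; the middle sphere's centre is then 66 mm above the origin.
- stand_large: the large of three turned pale-wood stands: round foot 112 mm across, slimmer stem, on top a brass ring 45 mm outer, 37 mm inner diameter, 14 mm deep, its rim 56 mm above the underside. Loose, about 700 g. Origin: centre of its underside, z up. A ball rests on the ring's inner edge; the large sphere's centre is then 80 mm above the origin.
- dish: the free spot: an empty shallow brass dish, 120 mm across, its inside a flat cone from 7 mm high in the middle to 20 mm at the rim, so that a ball put in it settles at the middle: centre of small, middle, large sphere then about 28, 33, 38 mm above the origin. Loose, about 600 g. Origin: centre of its underside, z up.
- vase: bystander: blue glazed vase, widest diameter 74 mm, 108 mm high; origin at the centre of its underside
- clock: bystander: small wooden table clock, 46 x 100 mm base, 110 mm high with its brass handle; origin at the centre of its underside, its dial looks along +x of its frame
- books: bystander: two books lying on each other, the lower 120 x 180 mm (x, y), together 46 mm high; origin at the centre of the underside
There are look-alikes about, which are no part of the job. Leave any blue or purple look-alike of the sphere_large alone.

How it is judged:
By the outcome, as a careful person would: the job done as asked, in the order asked, and still so for the second after the job is handed in, with the robot touching nothing.
It also fails if it takes over 128 s, if anything falls off the work surface, if the arm or the gripper's body presses on something with over 40 N, if the wrist force passes 120 N, or if a joint passes its speed limit or range.

## Working session

There is one attempt and no reset: what is moved stays moved. The work goes in short steps, Python scripts to look and compute and a tool call to move; the robot and the scene stay as the last step left them, time stands still between calls to the robot, and variables do not carry over. Pictures are saved under pics/ and viewed, and the job is handed in when it is done.

Besides the shell and the picture viewer there is one more tool, called after ">>>" by a JSON object that holds its "api" and its "payload", one argument or row to a line. move_arm: Moves the arm, as the interface text tells. Its arguments: {"type":"object","properties":{"series":{"type":"array","items":{"type":"number"}},"hand":{"type":"number"},"grip_force":{"type":"number"}},"required":["series"]}

```bash
ls; mkdir -p pics
python3 - <<'E'
from station import bot
import cv2
print(bot.state())
for n in ("scene","top","wrist"):
    c=bot.capture(n); cv2.imwrite(f"pics/{n}0.png",c["pixels"]); print(n,c["camera_matrix"],c["rvec"],c["tvec"])
E
```

```text
pics
{'time': 0.0, 'joint_positions': array([-1.43907699,  0.47777526,  0.02233915,  1.55640406, -0.01150767,
        1.10927402, -0.08306733]), 'joint_vel': array([ 7.36680170e-04,  6.09817379e-05, -1.38080495e-03, -1.41683322e-03,
       -3.09547811e-04, -2.40568170e-04, -1.07446054e-03]), 'joint_torque': array([-1.25487537e-05, -5.82835114e+01,  1.53440148e+00, -2.72623247e+01,
       -5.44485846e-02,  1.67736481e-02,  1.52033972e-04]), 'ee_pos': array([160.20784163, 655.14204161, 232.718349  ]), 'eef_rot': array([ 1.19596740e-01,  9.92822174e-01, -8.65200889e-04, -4.37652833e-05]), 'force': array([ 0.72552058, -0.39043359,  0.11703293]), 'torque': array([ 0.01720453, -0.02759932,  0.01964342]), 'grip_width': 87.56951892032208}
scene [[479.11152251   0.         264.56467395]
 [  0.         479.11152251 190.8058775 ]
 [  0.           0.           1.        ]] [ 1.85575838  1.83838463 -0.61973354] [  22.2334041  -411.62827329 1527.21243603]
top [[445.88128546   0.         267.21203323]
 [  0.         445.88128546 192.180606  ]
 [  0.           0.           1.        ]] [ 2.14680096 -2.0574648   0.22068587] [ -29.12868011  574.18702224 1311.48913439]
wrist [[272.57580907   0.         252.17481067]
 [  0.         272.57580907 192.53429332]
 [  0.           0.           1.        ]] [-2.29070827 -1.79921547 -0.24938732] [-673.62096324  -33.25831482  390.13525459]
```

View pics/scene0.png

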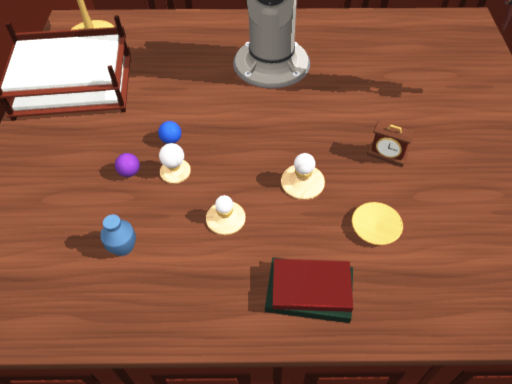

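View pics/top0.png

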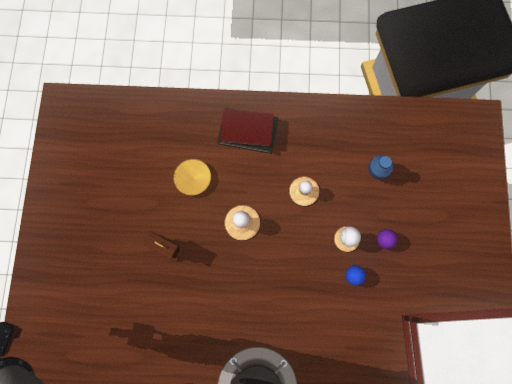

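View pics/wrist0.png

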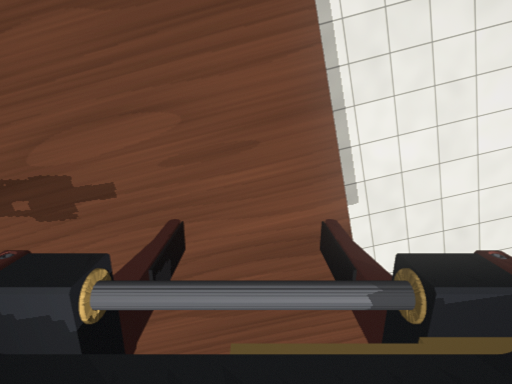

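Run:
```python
import cv2,numpy as np
s=cv2.imread("pics/scene0.png");t=cv2.imread("pics/top0.png")
def crop(im,x,y,w=50,k=8):
    return cv2.resize(im[y-w//2:y+w//2,x-w//2:x+w//2],None,fx=k,fy=k,interpolation=cv2.INTER_NEAREST)
a=[crop(s,172,160,64,4),crop(s,224,211,64,4),crop(s,304,173,64,4)]
b=[crop(t,349,238,64,4),crop(t,304,190,64,4),crop(t,242,222,64,4)]
cv2.imwrite("pics/c0.png",np.vstack([np.hstack(a),np.hstack(b)]))
```

```text
(no output)
```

View pics/c0.png

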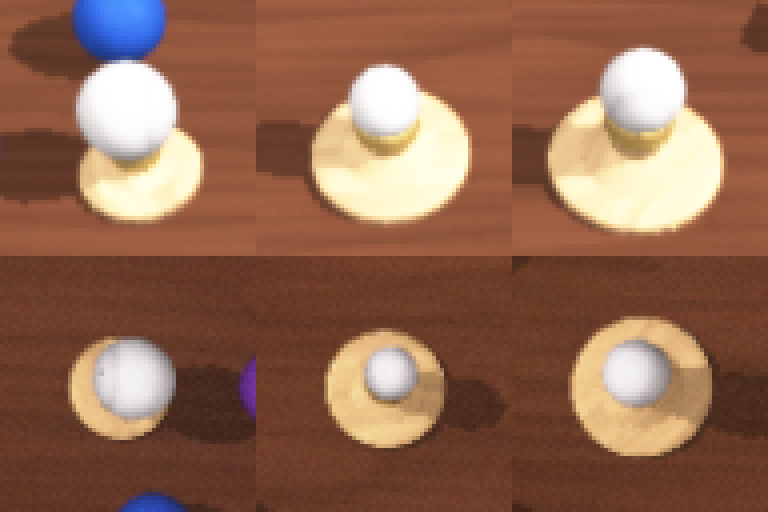

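```bash
cat > h.py <<'E'
import cv2,numpy as np
from scipy.optimize import least_squares
def cam(c): return c["camera_matrix"],np.array(c["rvec"],float),np.array(c["tvec"],float)
def proj(c,P):
    K,r,t=cam(c); return cv2.projectPoints(np.array(P,float).reshape(-1,1,3),r,t,K,None)[0].reshape(-1,2)
def back(c,uv,z):
    K,r,t=cam(c); R=cv2.Rodrigues(r)[0]; d=R.T@np.linalg.inv(K)@np.array([uv[0],uv[1],1.]); o=-R.T@t.ravel()
    return o+d*(z-o[2])/d[2]
def blob(im,near,lo,hi,w=32):
    x,y=map(int,near); x0=max(0,x-w);y0=max(0,y-w)
    m=cv2.inRange(cv2.cvtColor(im[y0:y+w,x0:x+w],cv2.COLOR_BGR2HSV),lo,hi)
    n,l,s,ce=cv2.connectedComponentsWithStats(m)
    i=l[y-y0,x-x0]
    if i==0: i=1+np.argmax(s[1:,4])
    mm=(l==i).astype(np.uint8)
    cs=max(cv2.findContours(mm,cv2.RETR_EXTERNAL,cv2.CHAIN_APPROX_NONE)[0],key=cv2.contourArea)
    return cs.reshape(-1,2)+[x0,y0],s[i,4]
WH=((0,0,110),(180,55,255))
def tri(cs,uvs):
    f=lambda P:np.concatenate([proj(c,P)[0]-u for c,u in zip(cs,uvs)])
    r=least_squares(f,[600,0,50]); return r.x,r.fun
E
python3 - <<'E'
from h import *
from station import bot
C={n:bot.capture(n) for n in("scene","top")}
for name,ps,pt,z in [("L on S",(172,154),(349,238),64.4),("S on M",(224,204),(306,187),60.2),("M on L",(304,161),(241,219),74.3)]:
    uv=[]
    for n,p in (("scene",ps),("top",pt)):
        c,a=blob(C[n]["pixels"],p,*WH); (u,r)=cv2.minEnclosingCircle(c.astype(np.float32)); uv.append(u)
        print(name,n,np.round(u,1),round(r,1),a,np.round(back(C[n],u,z),1))
    P,res=tri([C["scene"],C["top"]],uv); print("  tri",np.round(P,1),np.round(res,2))
# dish
for n,p in (("scene",(377,222)),("top",(192,177))):
    c,a=blob(C[n]["pixels"],p,(15,90,110),(40,255,255),45); print(n,a,c.min(0),c.max(0),cv2.fitEllipse(c), back(C[n],cv2.fitEllipse(c)[0],20).round(1))
for n,ps in (("scene",[(174,172),(224,220),(302,185)]),("top",[(340,240),(300,200),(240,230)])):
  for p in ps:
    c,a=blob(C[n]["pixels"],p,(8,30,120),(40,150,255),32) ; print(n,a,c.min(0),c.max(0))
for nm,n,p,z in [("vasetop","top",(385,161),108),("vase","scene",(113,222),108),("blue","top",(355,275),31),("purple","top",(387,239),31),("clock","scene",(397,128),110),("clock","top",(166,246),110)]: print(nm,back(C[n],p,z).round(0))
for p in [(223,109),(277,116),(273,152),(219,145)]: print("book",back(C["top"],p,46).round())
E
```

```text
L on S scene [172.8 161.7] 19.6 746 [ 472.7 -254.2   64.4]
L on S top [350.1 236.2] 10.3 325 [ 449.3 -259.9   64.4]
  tri [ 452.1 -261.7   40.6] [-0.65 -0.03 -0.78  0.05]
S on M scene [225.4 214.4] 19.6 760 [ 629.4 -117.6   60.2]
S on M top [305.3 186.9] 6.5 136 [ 597.2 -121.6   60.2]
  tri [ 605.4 -122.1   25.2] [-0.5  -0.01 -0.66 -0.  ]
M on L scene [303.7 175.4] 22.6 849 [527.5  66.9  74.3]
M on L top [240.7 218.9] 8.3 217 [486.6  71.4  74.3]
  tri [493.2  72.8  32. ] [ 0.44 -0.01  0.54  0.05]
scene 1748 [351 202] [402 244] ((376.8116149902344, 222.99020385742188), (41.270381927490234, 51.86478042602539), 108.02310180664062) [629.9 237.1  20. ]
top 1093 [173 159] [210 195] ((191.89305114746094, 176.713134765625), (35.65097427368164, 37.19328689575195), 64.07563018798828) [625.  239.4  20. ]
scene 2901 [142 140] [205 203]
scene 3371 [192 188] [255 251]
scene 3261 [270 153] [333 216]
top 243 [334 226] [358 251]
top 598 [289 176] [318 205]
top 809 [224 205] [259 239]
vasetop [ 676. -357.  108.]
vase [ 680. -354.  108.]
blue [ 336. -281.   31.]
purple [ 450. -379.   31.]
clock [407. 304. 110.]
clock [392. 281. 110.]
book [850. 151.  46.]
book [833. -25.  46.]
book [710. -17.  46.]
book [726. 156.  46.]
```

Run:
```python
from h import *
from station import bot
C={n:bot.capture(n) for n in("scene","top")}
for name,us,ut,z in [("L on S",(171.25,154.75),(350.1,236.2),64.4),("S on M",(223.5,203.5),(305.3,186.9),60.2),("M on L",(304.1,161.9),(240.7,218.9),74.3)]:
    P,res=tri([C["scene"],C["top"]],[us,ut]); print(name,"tri",P.round(1),res.round(2),back(C["scene"],us,z).round(1),back(C["top"],ut,z).round(1))
```

```text
L on S tri [ 449.5 -260.3   64.2] [ 0.12  0.01  0.14 -0.01] [ 449.7 -260.6   64.4] [ 449.4 -259.8   64.4]
S on M tri [ 597.6 -122.9   58.7] [ 0.26  0.01  0.35 -0.  ] [ 598.6 -123.4   60.2] [ 597.1 -121.7   60.2]
M on L tri [486.3  70.6  75.7] [ 0.2  -0.    0.24  0.02] [485.   70.3  74.3] [486.5  71.5  74.3]
```

>>> {"api": "move_arm", "payload": {
  "series": [-30, -40, 0, 0, -40, -40, 0, 0, -40, -40, 0, 0, -40, -40, 0, 0, -40, -40, 0, 0],
  "hand": 0.6,
  "grip_force": 25
}}

```text
time: 0.98
ee_pos: [298.0, 413.7, 232.5]
eef_rot: [0.116, 0.993, 0.001, -0.001]
force: [1.3, 0.5, 0.6]
grip_width: 70.7
```

>>> {"api": "move_arm", "payload": {
  "series": [-42, -45, 0, 0, -42, -45, 0, 0, -42, -45, 0, 0, -42, -45, 0, 0, -42, -45, 0, 0]
}}

```text
time: 1.6
ee_pos: [452.9, 142.2, 233.5]
eef_rot: [0.115, 0.993, 0.004, 0.001]
force: [0.0, 0.2, 0.7]
grip_width: 70.7
```

>>> {"api": "move_arm", "payload": {
  "series": [-42, -45, 0, 0, -42, -45, 10, 0, -42, -45, 20, 0, -42, -45, 20, 0, -30, -35, 10, 0]
}}

```text
time: 2.22
ee_pos: [597.6, -111.4, 176.0]
eef_rot: [0.114, 0.993, 0.005, 0.005]
force: [0.3, 0.2, 0.9]
grip_width: 70.2
```

```bash
cat >> h.py <<'E'
from scipy.spatial.transform import Rotation as Rn
def to(bot,x,y,z):
    s=bot.state(); R=Rn.from_quat(s["eef_rot"]).as_matrix()
    d=R.T@(np.array([x,y,z])-s["ee_pos"])
    ax=R[:,2]
    print("t",round(s["time"],2),"pos",s["ee_pos"].round(1),"yaw",round(np.arctan2(R[1,1],R[0,1]),3),"tilt",ax.round(3),"F",s["force"].round(1),"w",round(s["grip_width"],1),"SHIFT",d.round(1))
E
python3 - <<'E'
from h import *
from station import bot
to(bot,598,-122.7,150)
c=bot.capture("wrist"); cv2.imwrite("pics/w1.png",c["pixels"])
print(proj(c,[597.7,-122.7,60.2]))
E
```

```text
t 2.23 pos [ 597.6 -111.4  176. ] yaw 1.341 tilt [ 0.01   0.009 -1.   ] F [0.3 0.2 0.9] w 70.2 SHIFT [ -2.7 -11.2  25.9]
[[240.64833492 193.45847924]]
```

View pics/w1.png

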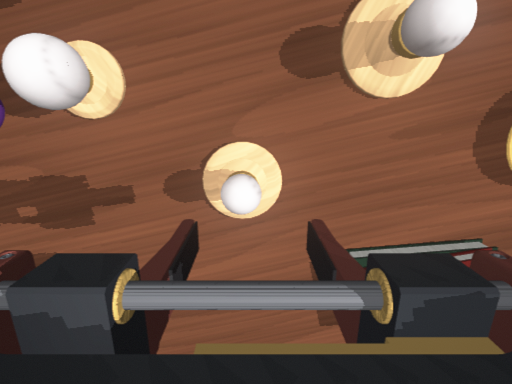

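>>> {"api": "move_arm", "payload": {
  "series": [-3, -11, 0, 0, 0, 0, 25, 0, 0, 0, 25, 0, 0, 0, 15, 0, 0, 0, 0, 0]
}}

```text
time: 2.9
ee_pos: [600.1, -129.9, 110.1]
eef_rot: [0.117, 0.993, 0.003, 0.007]
force: [-0.2, 0.2, -0.1]
grip_width: 70.5
```

Run:
```python
from h import *
from station import bot
to(bot,597.7,-122.7,62)
c=bot.capture("wrist"); cv2.imwrite("pics/w2.png",c["pixels"])
print(proj(c,[597.7,-122.7,60.2]))
```

```text
t 2.9 pos [ 600.1 -129.9  110.1] yaw 1.336 tilt [ 0.014  0.005 -1.   ] F [-0.2  0.2 -0.1] w 70.5 SHIFT [ 4.6  6.  48.1]
[[260.70520126 209.03119569]]
```

View pics/w2.png

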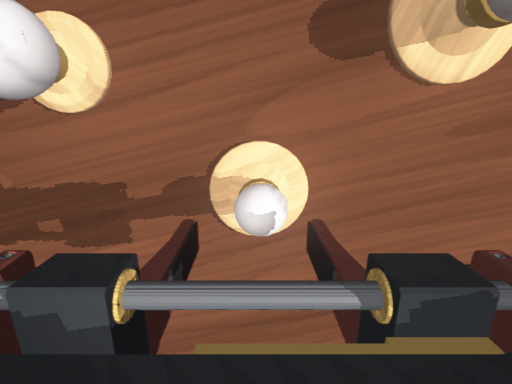

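>>> {"api": "move_arm", "payload": {
  "series": [4, 6, 10, 0, 0, 0, 15, 0, 0, 0, 12, 0, 0, 0, 10, 0, 0, 0, 0, 0]
}}

```text
time: 3.58
ee_pos: [599.7, -122.0, 62.0]
eef_rot: [0.117, 0.993, 0.003, 0.008]
force: [-0.2, -0.1, -0.2]
grip_width: 70.5
```

Run:
```python
from h import *
from station import bot
to(bot,597.7,-122.7,62)
```

```text
t 3.58 pos [ 599.7 -122.    62. ] yaw 1.337 tilt [ 0.017  0.005 -1.   ] F [-0.2 -0.1 -0.2] w 70.5 SHIFT [ 1.8 -1.1 -0. ]
```

>>> {"api": "move_arm", "payload": {
  "series": [2, -1, 0, 0, 0, 0, 0, 0, 0, 0, 0, 0, 0, 0, 0, 0, 0, 0, 0, 0],
  "hand": -1
}}

```text
time: 4.2
ee_pos: [597.9, -122.7, 62.9]
eef_rot: [0.117, 0.993, 0.003, 0.009]
force: [-0.1, -0.0, -1.2]
grip_width: 40.8
```

Run:
```python
from h import *
from station import bot
to(bot,597.7,-122.7,162)
```

```text
t 4.2 pos [ 597.9 -122.7   62.9] yaw 1.337 tilt [ 0.019  0.005 -1.   ] F [-0.1 -0.  -1.2] w 40.8 SHIFT [ -1.4   0.8 -99.1]
```

>>> {"api": "move_arm", "payload": {
  "series": [0, 0, -8, 0, 0, 0, -20, 0, 0, 0, -30, 0, 0, 0, -30, 0, 0, 0, -15, 0]
}}

```text
time: 4.82
ee_pos: [595.6, -124.2, 172.2]
eef_rot: [0.117, 0.993, 0.003, 0.009]
force: [0.7, -0.0, -0.5]
grip_width: 40.9
```

Run:
```python
from h import *
from station import bot
to(bot,627.5,238,165)
c=bot.capture("wrist"); cv2.imwrite("pics/w3.png",c["pixels"])
```

```text
t 4.83 pos [ 595.6 -124.2  172.2] yaw 1.336 tilt [ 0.019  0.004 -1.   ] F [ 0.7 -0.  -0.5] w 40.9 SHIFT [ 53.5 359.6   9.3]
```

View pics/w3.png

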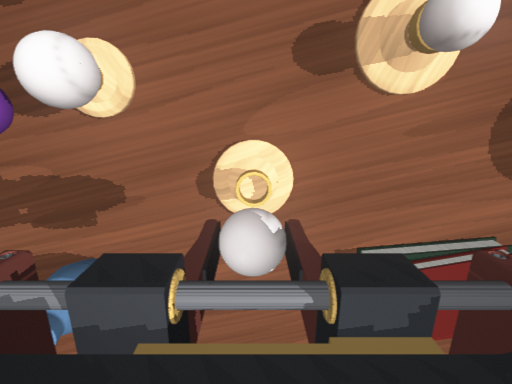

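>>> {"api": "move_arm", "payload": {
  "series": [5, 20, 0, 0, 5, 38, 0, 0, 6, 40, 0, 0, 6, 40, 0, 0, 6, 40, 0, 0]
}}

```text
time: 5.5
ee_pos: [610.1, 54.8, 174.4]
eef_rot: [0.122, 0.992, 0.002, 0.01]
force: [0.2, 0.7, -0.8]
grip_width: 40.7
```

>>> {"api": "move_arm", "payload": {
  "series": [6, 40, 0, 0, 6, 40, 0, 0, 6, 40, 0, 0, 6, 35, 0, 0, 3, 15, 0, 0]
}}

```text
time: 6.12
ee_pos: [622.6, 234.4, 172.0]
eef_rot: [0.12, 0.993, 0.001, 0.008]
force: [-0.8, 0.1, -1.7]
grip_width: 40.6
```

Run:
```python
from h import *
from station import bot
to(bot,627.5,238,100)
c=bot.capture("wrist"); cv2.imwrite("pics/w4.png",c["pixels"])
C={n:bot.capture(n) for n in("wrist","top","scene")}
import pickle; pickle.dump(C,open("c4.pkl","wb"))
print(proj(c,[627.5,238,20]),proj(c,[627.5,238,7]))
```

```text
t 6.12 pos [622.6 234.4 172. ] yaw 1.33 tilt [ 0.016  0.001 -1.   ] F [-0.8  0.1 -1.7] w 40.6 SHIFT [-2.8  4.4 72.1]
[[256.14417626 184.53515607]] [[255.93768531 181.70252357]]
```

View pics/w4.png

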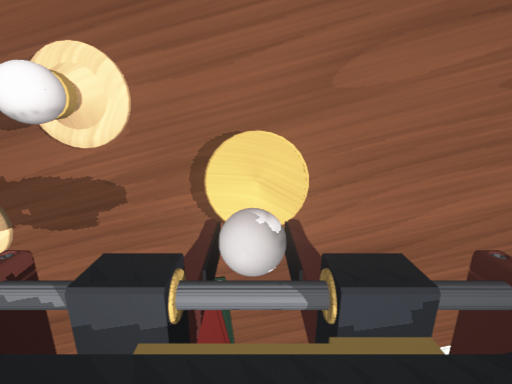

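>>> {"api": "move_arm", "payload": {
  "series": [0, 5, 25, 0, 0, 0, 30, 0, 0, 0, 30, 0, 0, 0, 20, 0, 0, 0, 0, 0]
}}

```text
time: 6.95
ee_pos: [629.6, 221.9, 67.1]
eef_rot: [0.129, 0.992, -0.001, 0.01]
force: [-1.0, 0.9, -0.4]
grip_width: 41.3
```

Run:
```python
from h import *
from station import bot
to(bot,625.5,238.5,32)
```

```text
t 6.95 pos [629.6 221.9  67.1] yaw 1.311 tilt [ 0.02  -0.005 -1.   ] F [-1.   0.9 -0.4] w 41.3 SHIFT [ 8.9 14.9 35. ]
```

>>> {"api": "move_arm", "payload": {
  "series": [4, 8, 0, 0, 4, 6, 0, 0, 0, 0, 0, 0, 0, 0, 0, 0, 0, 0, 0, 0]
}}

```text
time: 7.58
ee_pos: [627.3, 239.5, 70.9]
eef_rot: [0.129, 0.992, 0.0, 0.013]
force: [-0.5, -0.1, -0.4]
grip_width: 40.9
```

Run:
```python
from h import *
from station import bot
to(bot,625.5,238.5,32)
C={n:bot.capture(n) for n in("wrist","top","scene")}
cv2.imwrite("pics/w5.png",np.hstack([C["wrist"]["pixels"][60:300,130:390],cv2.resize(C["scene"]["pixels"][170:260,330:430],None,fx=2.667,fy=2.667)]))
```

```text
t 7.58 pos [627.3 239.5  70.9] yaw 1.312 tilt [ 0.025 -0.002 -1.   ] F [-0.5 -0.1 -0.4] w 40.9 SHIFT [ 2.5 -1.6 38.9]
```

View pics/w5.png

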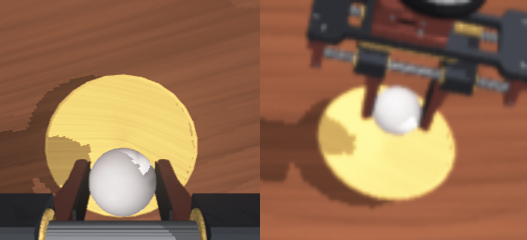

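>>> {"api": "move_arm", "payload": {
  "series": [2, -1, 8, 0, 0, 0, 10, 0, 0, 0, 8, 0, 0, 0, 6, 0, 0, 0, 2, 0]
}}

```text
time: 8.35
ee_pos: [625.2, 238.1, 33.3]
eef_rot: [0.13, 0.991, -0.0, 0.012]
force: [-0.3, 0.8, -1.8]
grip_width: 41.1
```

Run:
```python
from h import *
from station import bot
to(bot,625.5,238.5,31)
```

```text
t 8.35 pos [625.2 238.1  33.3] yaw 1.311 tilt [ 0.024 -0.003 -1.   ] F [-0.3  0.8 -1.8] w 41.1 SHIFT [-0.1  0.5  2.3]
```

>>> {"api": "move_arm", "payload": {
  "series": [0, 0, 2, 0, 0, 0, 1, 0, 0, 0, 0, 0, 0, 0, 0, 0, 0, 0, 0, 0]
}}

```text
time: 8.98
ee_pos: [626.6, 238.2, 32.3]
eef_rot: [0.13, 0.991, 0.001, 0.013]
force: [0.3, 0.4, -0.6]
grip_width: 40.9
```

>>> {"api": "move_arm", "payload": {
  "series": [0, 0, 1, 0, 0, 0, 1, 0, 0, 0, 1, 0, 0, 0, 1, 0, 0, 0, 1, 0]
}}

```text
time: 9.6
ee_pos: [627.1, 238.1, 31.7]
eef_rot: [0.13, 0.991, 0.001, 0.013]
force: [-3.6, -0.9, 8.0]
grip_width: 40.7
```

>>> {"api": "move_arm", "payload": {
  "series": [0, 0, 0, 0, 0, 0, 0, 0, 0, 0, 0, 0, 0, 0, 0, 0, 0, 0, 0, 0],
  "hand": 0.16
}}

```text
time: 10.22
ee_pos: [627.4, 238.2, 31.6]
eef_rot: [0.13, 0.991, 0.001, 0.013]
force: [-0.8, 0.9, -0.9]
grip_width: 50.9
```

Run:
```python
from h import *
from station import bot
to(bot,625.5,238.5,131)
C={n:bot.capture(n) for n in("wrist","top","scene")}
cv2.imwrite("pics/w6.png",np.hstack([C["wrist"]["pixels"][60:300,130:390],cv2.resize(C["scene"]["pixels"][170:260,330:430],None,fx=2.667,fy=2.667)]))
```

```text
t 10.22 pos [627.4 238.2  31.6] yaw 1.31 tilt [ 0.026 -0.001 -1.   ] F [-0.8  0.9 -0.9] w 50.9 SHIFT [ -0.6   0.4 -99.5]
```

View pics/w6.png

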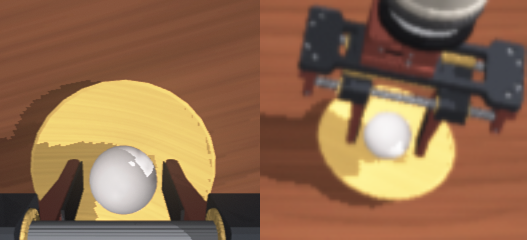

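>>> {"api": "move_arm", "payload": {
  "series": [0, 0, -8, 0, 0, 0, -20, 0, 0, 0, -35, 0, 0, 0, -40, 0, 0, 0, -25, 0]
}}

```text
time: 11.0
ee_pos: [623.7, 237.8, 166.5]
eef_rot: [0.13, 0.991, 0.001, 0.013]
force: [0.1, -0.3, 0.0]
grip_width: 50.8
```

Run:
```python
from h import *
from station import bot
to(bot,486,71,170)
C={n:bot.capture(n) for n in("wrist","top","scene")}
cv2.imwrite("pics/w7.png",C["wrist"]["pixels"])
```

```text
t 11.0 pos [623.7 237.8 166.5] yaw 1.309 tilt [ 0.025 -0.001 -1.   ] F [ 0.1 -0.3  0. ] w 50.8 SHIFT [  89.7 -196.7   -6.8]
```

View pics/w7.png

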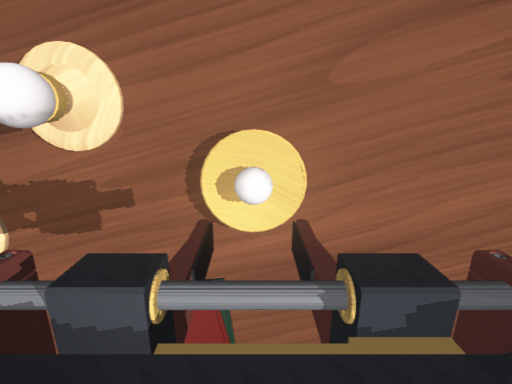

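>>> {"api": "move_arm", "payload": {
  "series": [10, -25, -2, 0, 18, -40, -2, 0, 18, -40, -2, 0, 18, -40, 0, 0, 14, -30, 0, 0],
  "hand": 0.8
}}

```text
time: 11.78
ee_pos: [497.6, 86.5, 164.7]
eef_rot: [0.128, 0.992, 0.0, 0.01]
force: [0.0, 0.9, 0.6]
grip_width: 79.1
```

>>> {"api": "move_arm", "payload": {
  "series": [8, -18, 0, 0, 4, -6, 0, 0, 0, 0, 0, 0, 0, 0, 0, 0, 0, 0, 0, 0]
}}

```text
time: 12.4
ee_pos: [479.1, 66.5, 163.6]
eef_rot: [0.128, 0.992, -0.0, 0.01]
force: [-1.0, -0.7, -0.4]
grip_width: 79.3
```

Run:
```python
from h import *
from station import bot
to(bot,486,71,120)
c=bot.capture("wrist");cv2.imwrite("pics/w8.png",c["pixels"])
print(proj(c,[486,71,74.3]))
```

```text
t 12.4 pos [479.1  66.5 163.6] yaw 1.315 tilt [ 0.02  -0.003 -1.   ] F [-1.  -0.7 -0.4] w 79.3 SHIFT [-4.7  6.  43.8]
[[259.1482319 203.4071497]]
```

View pics/w8.png

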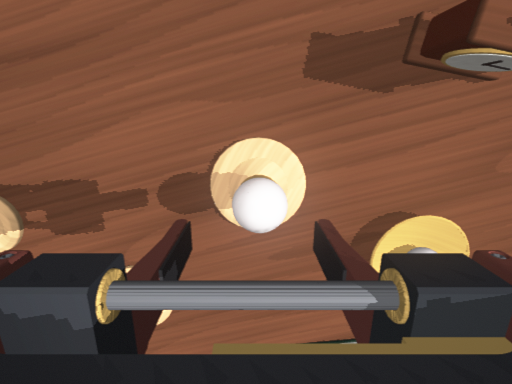

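>>> {"api": "move_arm", "payload": {
  "series": [-5, 6, 15, 0, 0, 0, 20, 0, 0, 0, 20, 0, 0, 0, 18, 0, 0, 0, 8, 0]
}}

```text
time: 13.08
ee_pos: [490.2, 73.7, 81.1]
eef_rot: [0.126, 0.992, 0.001, 0.012]
force: [-0.5, -0.7, 0.3]
grip_width: 79.3
```

Run:
```python
from h import *
from station import bot
to(bot,486.5,71.2,75)
```

```text
t 13.07 pos [490.2  73.7  81.1] yaw 1.318 tilt [ 0.023 -0.001 -1.   ] F [-0.5 -0.7  0.3] w 79.3 SHIFT [ 3.1 -3.3  6. ]
```

>>> {"api": "move_arm", "payload": {
  "series": [3, -3, 3, 0, 0, 0, 4, 0, 0, 0, 0, 0, 0, 0, 0, 0, 0, 0, 0, 0]
}}

```text
time: 13.7
ee_pos: [487.5, 71.8, 74.8]
eef_rot: [0.126, 0.992, 0.001, 0.012]
force: [0.7, 0.6, 0.6]
grip_width: 79.2
```

Run:
```python
from h import *
from station import bot
to(bot,486.5,71.2,75)
```

```text
t 13.7 pos [487.5  71.8  74.8] yaw 1.318 tilt [ 0.025 -0.001 -1.   ] F [0.7 0.6 0.6] w 79.2 SHIFT [ 0.9 -0.8 -0.3]
```

>>> {"api": "move_arm", "payload": {
  "series": [1, -0.5, 0, 0, 0, 0, 0, 0, 0, 0, 0, 0, 0, 0, 0, 0, 0, 0, 0, 0],
  "hand": -1
}}

```text
time: 14.32
ee_pos: [486.5, 71.5, 75.1]
eef_rot: [0.126, 0.992, 0.001, 0.013]
force: [0.0, 0.2, 1.3]
grip_width: 51.0
```

>>> {"api": "move_arm", "payload": {
  "series": [0, 0, -8, 0, 0, 0, -20, 0, 0, 0, -30, 0, 0, 0, -30, 0, 0, 0, -15, 0]
}}

```text
time: 14.95
ee_pos: [481.6, 70.9, 180.5]
eef_rot: [0.126, 0.992, 0.0, 0.01]
force: [-0.4, -0.1, -1.8]
grip_width: 51.0
```

Run:
```python
from h import *
from station import bot
to(bot,597.7,-122.7,175)
c=bot.capture("wrist");cv2.imwrite("pics/w9.png",c["pixels"])
print(proj(c,[486.5,71.2,56]))
```

```text
t 14.95 pos [481.6  70.9 180.5] yaw 1.318 tilt [ 0.02  -0.003 -1.   ] F [-0.4 -0.1 -1.8] w 51.0 SHIFT [-160.7 -158.4    8.4]
[[253.82304762 191.47853949]]
```

View pics/w9.png

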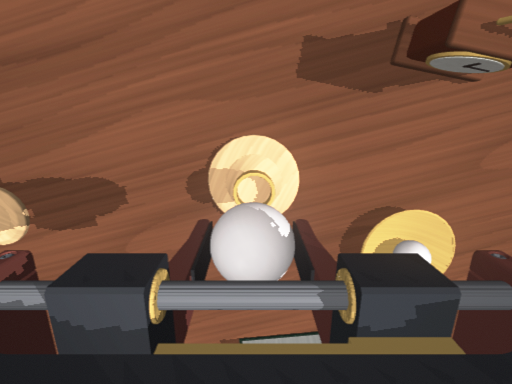

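>>> {"api": "move_arm", "payload": {
  "series": [-20, -20, 0, 0, -35, -35, 0, 0, -35, -35, 0, 0, -35, -35, 0, 0, -25, -25, 0, 0]
}}

```text
time: 15.62
ee_pos: [591.5, -111.9, 183.2]
eef_rot: [0.122, 0.993, 0.002, 0.01]
force: [0.0, 1.1, -2.4]
grip_width: 51.1
```

>>> {"api": "move_arm", "payload": {
  "series": [-7, -8, 0, 0, 0, 0, 0, 0, 0, 0, 0, 0, 0, 0, 0, 0, 0, 0, 0, 0]
}}

```text
time: 16.25
ee_pos: [594.6, -119.4, 181.8]
eef_rot: [0.121, 0.993, 0.002, 0.008]
force: [0.1, 0.3, -2.5]
grip_width: 50.9
```

Run:
```python
from h import *
from station import bot
to(bot,597.7,-122.7,100)
c=bot.capture("wrist");cv2.imwrite("pics/w10.png",c["pixels"])
print(proj(c,[597.7,-122.7,46]))
```

```text
t 16.25 pos [ 594.6 -119.4  181.8] yaw 1.328 tilt [ 0.016  0.003 -1.   ] F [ 0.1  0.3 -2.5] w 50.9 SHIFT [-2.6 -3.  81.8]
[[249.61841134 188.38981107]]
```

View pics/w10.png

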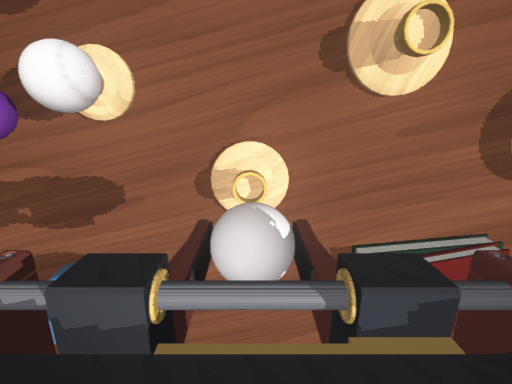

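Run:
```python
from h import *
from station import bot
c=bot.capture("wrist")
im=cv2.resize(c["pixels"][160:216,210:290],None,fx=8,fy=8,interpolation=cv2.INTER_NEAREST)
for P,col in (((597.7,-122.7),(0,0,255)),((596.2,-123),(255,0,0))):
  for r in (15.5,19.5):
    a=np.linspace(0,6.283,60); q=proj(c,np.c_[P[0]+r*np.cos(a),P[1]+r*np.sin(a),0*a+46])
    for p in q: cv2.circle(im,tuple(int(v) for v in (p-[210,160]+.5)*8),1,col,-1)
cv2.imwrite("pics/w10c.png",im)
```

```text
(no output)
```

View pics/w10c.png

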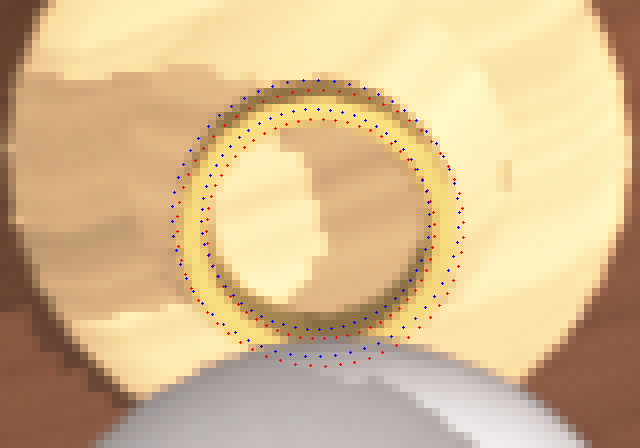

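>>> {"api": "move_arm", "payload": {
  "series": [-2, -3, 10, 0, 0, 0, 22, 0, 0, 0, 25, 0, 0, 0, 22, 0, 0, 0, 8, 0]
}}

```text
time: 16.98
ee_pos: [598.0, -123.6, 91.0]
eef_rot: [0.121, 0.993, 0.002, 0.009]
force: [-0.6, -0.3, -1.8]
grip_width: 51.0
```

Run:
```python
from h import *
from station import bot
to(bot,597.3,-122.8,67.5)
```

```text
t 16.98 pos [ 598.  -123.6   91. ] yaw 1.328 tilt [ 0.018  0.002 -1.   ] F [-0.6 -0.3 -1.8] w 51.0 SHIFT [ 1.3  0.4 23.5]
```

>>> {"api": "move_arm", "payload": {
  "series": [1, 0, 6, 0, 0, 0, 6, 0, 0, 0, 5, 0, 0, 0, 3, 0, 0, 0, 1, 0]
}}

```text
time: 17.6
ee_pos: [598.5, -123.9, 69.9]
eef_rot: [0.122, 0.993, 0.002, 0.01]
force: [-0.1, -0.3, -1.4]
grip_width: 51.1
```

Run:
```python
from h import *
from station import bot
to(bot,597.3,-122.8,67.5)
C={n:bot.capture(n) for n in("wrist","top","scene")}
cv2.imwrite("pics/w11.png",np.hstack([C["wrist"]["pixels"][60:300,130:390],cv2.resize(C["scene"]["pixels"][170:260,180:280],None,fx=2.667,fy=2.667)]))
```

```text
t 17.6 pos [ 598.5 -123.9   69.9] yaw 1.327 tilt [ 0.02   0.002 -1.   ] F [-0.1 -0.3 -1.4] w 51.1 SHIFT [1.4 0.7 2.3]
```

View pics/w11.png

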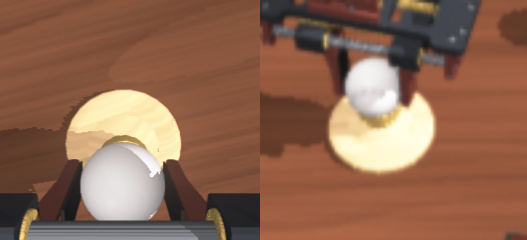

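>>> {"api": "move_arm", "payload": {
  "series": [1, 1, 0.5, 0, 0.5, 0, 1, 0, 0, 0, 1, 0, 0, 0, 1, 0, 0, 0, 0.5, 0]
}}

```text
time: 18.38
ee_pos: [597.3, -122.5, 68.0]
eef_rot: [0.122, 0.993, 0.003, 0.01]
force: [-3.2, 1.9, 3.9]
grip_width: 50.9
```

Run:
```python
from h import *
from station import bot
to(bot,597.3,-122.8,67.5)
```

```text
t 18.38 pos [ 597.3 -122.5   68. ] yaw 1.327 tilt [ 0.02   0.003 -1.   ] F [-3.2  1.9  3.9] w 50.9 SHIFT [-0.  -0.3  0.5]
```

>>> {"api": "move_arm", "payload": {
  "series": [1, 0.5, 0, 0, 0, 0, 0.5, 0, 0, 0, 0.5, 0, 0, 0, 0.5, 0, 0, 0, 0.5, 0]
}}

```text
time: 19.0
ee_pos: [597.2, -122.3, 67.9]
eef_rot: [0.122, 0.992, 0.003, 0.011]
force: [-3.2, 0.6, 7.2]
grip_width: 50.8
```

>>> {"api": "move_arm", "payload": {
  "series": [1, 0, 0, 0, 0, 0, 0, 0, 0, 0, 0, 0, 0, 0, 0, 0, 0, 0, 0, 0],
  "hand": 0.5
}}

```text
time: 19.62
ee_pos: [596.4, -121.7, 67.4]
eef_rot: [0.122, 0.993, 0.003, 0.011]
force: [-0.2, 0.0, -0.3]
grip_width: 66.2
```

Run:
```python
from h import *
from station import bot
to(bot,597.3,-122.8,67.5)
C={n:bot.capture(n) for n in("wrist","top","scene")}
cv2.imwrite("pics/w12.png",np.hstack([C["wrist"]["pixels"][60:300,130:390],cv2.resize(C["scene"]["pixels"][170:260,180:280],None,fx=2.667,fy=2.667)]))
```

```text
t 19.62 pos [ 596.4 -121.7   67.4] yaw 1.327 tilt [ 0.022  0.004 -1.   ] F [-0.2  0.  -0.3] w 66.2 SHIFT [-1.1 -0.9 -0.1]
```

View pics/w12.png

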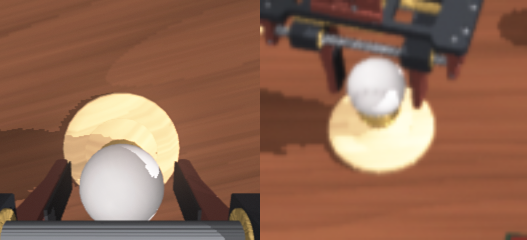

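Seated and free of the pads. Rise and go to the large sphere.

>>> {"api": "move_arm", "payload": {
  "series": [0, 0, -10, 0, 0, 0, -25, 0, 0, 0, -35, 0, 0, 0, -35, 0, 0, 0, -15, 0],
  "hand": 0.85
}}

```text
time: 20.4
ee_pos: [593.0, -122.4, 192.0]
eef_rot: [0.122, 0.992, 0.003, 0.01]
force: [-0.6, 0.1, -0.8]
grip_width: 81.4
```

Run:
```python
from h import *
from station import bot
to(bot,449.5,-260.2,170)
C={n:bot.capture(n) for n in("wrist","top","scene")}
cv2.imwrite("pics/w13.png",C["scene"]["pixels"])
```

```text
t 20.4 pos [ 593.  -122.4  192. ] yaw 1.326 tilt [ 0.021  0.004 -1.   ] F [-0.6  0.1 -0.8] w 81.4 SHIFT [ 106.3 -168.6   18.6]
```

View pics/w13.png

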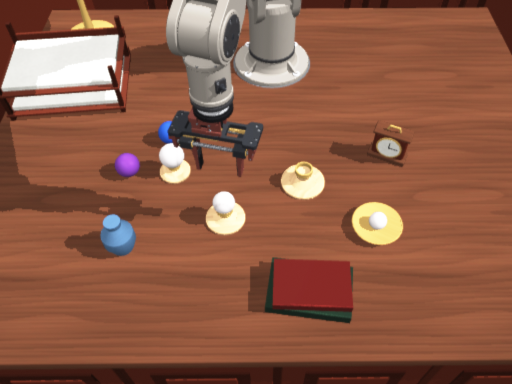

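>>> {"api": "move_arm", "payload": {
  "series": [12, -20, 2, 0, 22, -35, 3, 0, 22, -35, 3, 0, 22, -35, 3, 0, 14, -22, 3, 0]
}}

```text
time: 21.18
ee_pos: [455.6, -247.1, 165.7]
eef_rot: [0.122, 0.993, 0.003, 0.002]
force: [-0.8, 0.1, -0.3]
grip_width: 81.5
```

>>> {"api": "move_arm", "payload": {
  "series": [8, -12, 0, 0, 3, -4, 0, 0, 0, 0, 0, 0, 0, 0, 0, 0, 0, 0, 0, 0]
}}

```text
time: 21.8
ee_pos: [437.6, -260.5, 163.4]
eef_rot: [0.123, 0.992, 0.003, 0.0]
force: [0.0, 0.6, 0.1]
grip_width: 81.2
```

Run:
```python
from h import *
from station import bot
to(bot,449.5,-260.2,120)
c=bot.capture("wrist");cv2.imwrite("pics/w14.png",c["pixels"])
print(proj(c,[449.5,-260.2,64.4]))
```

```text
t 21.8 pos [ 437.6 -260.5  163.4] yaw 1.325 tilt [ 0.001  0.006 -1.   ] F [0.  0.6 0.1] w 81.2 SHIFT [-11.5   2.9  43.4]
[[255.4423602 207.8883697]]
```

View pics/w14.png

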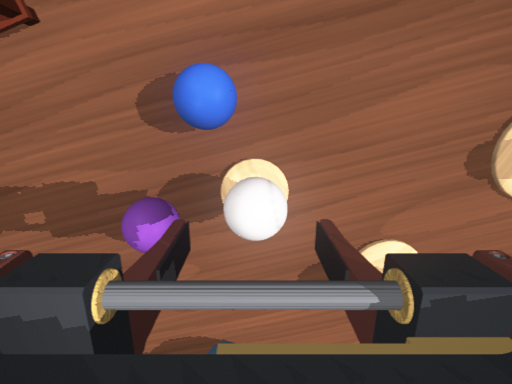

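>>> {"api": "move_arm", "payload": {
  "series": [-12, 3, 10, 0, 0, 0, 22, 0, 0, 0, 22, 0, 0, 0, 18, 0, 0, 0, 6, 0]
}}

```text
time: 22.48
ee_pos: [456.1, -258.3, 81.2]
eef_rot: [0.12, 0.993, 0.003, 0.002]
force: [0.5, 0.3, -0.1]
grip_width: 81.5
```

Run:
```python
from h import *
from station import bot
to(bot,449.5,-260.2,65)
```

```text
t 22.48 pos [ 456.1 -258.3   81.2] yaw 1.33 tilt [ 0.004  0.006 -1.   ] F [ 0.5  0.3 -0.1] w 81.5 SHIFT [ 6.  -3.6 16.2]
```

>>> {"api": "move_arm", "payload": {
  "series": [6, -3.5, 4, 0, 0, 0, 6, 0, 0, 0, 5, 0, 0, 0, 2, 0, 0, 0, 0, 0]
}}

```text
time: 23.1
ee_pos: [450.4, -260.6, 63.7]
eef_rot: [0.12, 0.993, 0.003, 0.002]
force: [-0.0, 0.6, -0.7]
grip_width: 81.4
```

Run:
```python
from h import *
from station import bot
to(bot,449.5,-260.2,65)
c=bot.capture("wrist");cv2.imwrite("pics/w15.png",c["pixels"])
```

```text
t 23.1 pos [ 450.4 -260.6   63.7] yaw 1.331 tilt [ 0.006  0.005 -1.   ] F [-0.   0.6 -0.7] w 81.4 SHIFT [ 1.   0.2 -1.3]
```

View pics/w15.png

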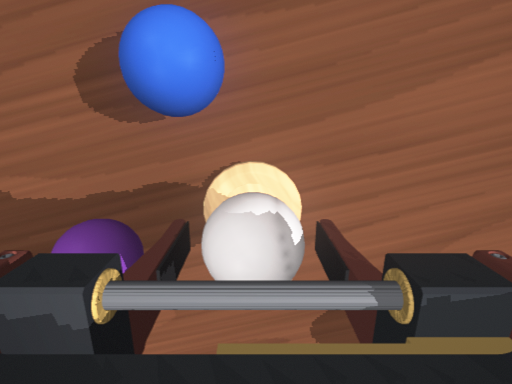

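Centred between the pads (ball at 253,245). Close and lift with a firmer grip.

>>> {"api": "move_arm", "payload": {
  "series": [1, 0, 0, 0, 0, 0, 0, 0, 0, 0, 0, 0, 0, 0, 0, 0, 0, 0, 0, 0],
  "hand": -1,
  "grip_force": 30
}}

```text
time: 23.78
ee_pos: [449.8, -260.3, 64.3]
eef_rot: [0.12, 0.993, 0.003, 0.003]
force: [0.2, -0.3, -0.4]
grip_width: 60.8
```

>>> {"api": "move_arm", "payload": {
  "series": [0, 0, -8, 0, 0, 0, -20, 0, 0, 0, -30, 0, 0, 0, -35, 0, 0, 0, -20, 0]
}}

```text
time: 24.4
ee_pos: [445.9, -259.8, 179.0]
eef_rot: [0.12, 0.993, 0.003, -0.001]
force: [0.4, -0.5, -3.7]
grip_width: 60.8
```

Run:
```python
from h import *
from station import bot
to(bot,486.3,71.4,180)
c=bot.capture("wrist");cv2.imwrite("pics/w16.png",c["pixels"])
print(proj(c,[449.5,-260.2,36]))
```

```text
t 24.4 pos [ 445.9 -259.8  179. ] yaw 1.33 tilt [-0.001  0.007 -1.   ] F [ 0.4 -0.5 -3.7] w 60.8 SHIFT [ 39.8 331.3   1.3]
[[252.25885421 188.66996802]]
```

View pics/w16.png

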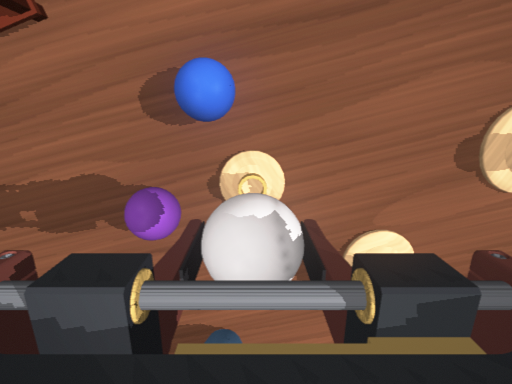

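>>> {"api": "move_arm", "payload": {
  "series": [0, 20, -2, 0, 0, 38, -2, 0, 2, 40, 0, 0, 4, 40, 0, 0, 5, 40, 0, 0]
}}

```text
time: 25.08
ee_pos: [477.3, -83.9, 185.3]
eef_rot: [0.125, 0.992, 0.002, -0.0]
force: [-0.5, -0.9, -3.7]
grip_width: 61.0
```

>>> {"api": "move_arm", "payload": {
  "series": [5, 40, 0, 0, 5, 40, 0, 0, 5, 35, 0, 0, 4, 15, 0, 0, 0, 0, 0, 0]
}}

```text
time: 25.7
ee_pos: [488.4, 52.9, 183.5]
eef_rot: [0.122, 0.992, 0.002, -0.002]
force: [-1.0, -0.7, -3.2]
grip_width: 61.0
```

Run:
```python
from h import *
from station import bot
to(bot,486.3,71.4,120)
```

```text
t 25.7 pos [488.4  52.9 183.5] yaw 1.325 tilt [-0.004  0.004 -1.   ] F [-1.  -0.7 -3.2] w 61.0 SHIFT [ 6.2 17.2 63.6]
```

>>> {"api": "move_arm", "payload": {
  "series": [3, 9, 5, 0, 3, 8, 10, 0, 0, 0, 18, 0, 0, 0, 18, 0, 0, 0, 6, 0]
}}

```text
time: 26.32
ee_pos: [485.7, 68.1, 123.2]
eef_rot: [0.126, 0.992, 0.001, -0.002]
force: [-0.2, 0.3, -3.8]
grip_width: 61.1
```

Run:
```python
from h import *
from station import bot
to(bot,486.3,71.4,81)
c=bot.capture("wrist");
im=cv2.resize(c["pixels"][130:240,180:330],None,fx=5,fy=5,interpolation=cv2.INTER_NEAREST)
for P,col in (((486.3,71.4),(0,0,255)),):
  for r in (18.5,22.5):
    a=np.linspace(0,6.283,60); q=proj(c,np.c_[P[0]+r*np.cos(a),P[1]+r*np.sin(a),0*a+56])
    for p in q: cv2.circle(im,tuple(int(v) for v in (p-[180,130]+.5)*5),1,col,-1)
cv2.imwrite("pics/w17.png",im)
```

```text
t 26.32 pos [485.7  68.1 123.2] yaw 1.318 tilt [-0.004  0.003 -1.   ] F [-0.2  0.3 -3.8] w 61.1 SHIFT [ 0.   3.2 42.2]
```

View pics/w17.png

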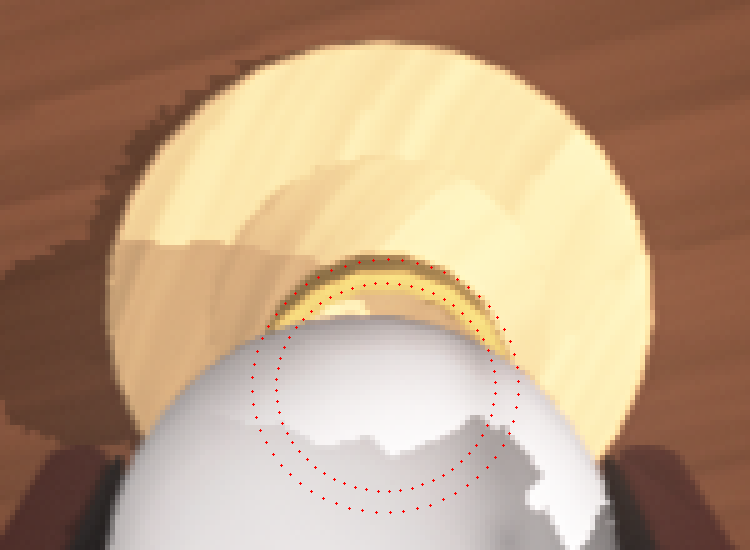

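>>> {"api": "move_arm", "payload": {
  "series": [0, 3, 10, 0, 0, 0, 12, 0, 0, 0, 10, 0, 0, 0, 5, 0, 0, 0, 1, 0]
}}

```text
time: 27.0
ee_pos: [487.1, 71.3, 83.0]
eef_rot: [0.126, 0.992, 0.001, -0.002]
force: [0.1, -0.4, -3.3]
grip_width: 60.8
```

Run:
```python
from h import *
from station import bot
to(bot,486.3,71.4,81)
```

```text
t 27.0 pos [487.1  71.3  83. ] yaw 1.318 tilt [-0.003  0.003 -1.   ] F [ 0.1 -0.4 -3.3] w 60.8 SHIFT [ 0.8 -0.1  2. ]
```

>>> {"api": "move_arm", "payload": {
  "series": [0.5, 0, 0.8, 0, 0, 0, 0.8, 0, 0, 0, 0.8, 0, 0, 0, 0.8, 0, 0, 0, 0.5, 0]
}}

```text
time: 27.62
ee_pos: [487.7, 71.4, 80.4]
eef_rot: [0.126, 0.992, 0.002, -0.001]
force: [-1.9, -1.0, 2.9]
grip_width: 61.4
```

>>> {"api": "move_arm", "payload": {
  "series": [1, 0, 0.5, 0, 0.5, 0, 0.5, 0, 0, 0, 0.5, 0, 0, 0, 0.3, 0, 0, 0, 0.3, 0]
}}

```text
time: 28.25
ee_pos: [487.7, 71.4, 80.3]
eef_rot: [0.127, 0.992, 0.003, 0.001]
force: [-1.4, -1.5, 5.2]
grip_width: 61.0
```

Supported by the ring (about +9 N net). Release.

>>> {"api": "move_arm", "payload": {
  "series": [0.5, 0, 0, 0, 0, 0, 0, 0, 0, 0, 0, 0, 0, 0, 0, 0, 0, 0, 0, 0],
  "hand": 0.75
}}

```text
time: 28.88
ee_pos: [486.9, 72.3, 79.9]
eef_rot: [0.126, 0.992, 0.003, 0.0]
force: [-0.4, -1.2, -0.4]
grip_width: 77.0
```

Run:
```python
from h import *
from station import bot
to(bot,486.3,71.4,81)
C={n:bot.capture(n) for n in("wrist","top","scene")}
cv2.imwrite("pics/w18.png",np.hstack([C["wrist"]["pixels"][60:300,130:390],cv2.resize(C["scene"]["pixels"][130:220,255:355],None,fx=2.667,fy=2.667)]))
```

```text
t 28.88 pos [486.9  72.3  79.9] yaw 1.317 tilt [ 0.002  0.005 -1.   ] F [-0.4 -1.2 -0.4] w 77.0 SHIFT [ 0.3 -1.  -1.1]
```

View pics/w18.png

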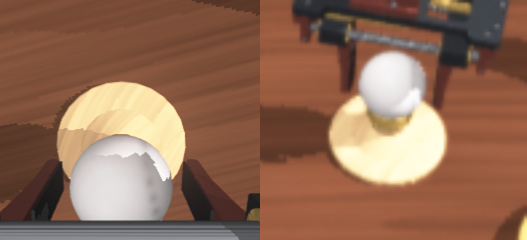

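Good. Rise and go to the small ball in the dish.

>>> {"api": "move_arm", "payload": {
  "series": [0, 0, -10, 0, 0, 0, -25, 0, 0, 0, -35, 0, 0, 0, -30, 0, 0, 0, -10, 0]
}}

```text
time: 29.65
ee_pos: [486.3, 71.1, 194.6]
eef_rot: [0.127, 0.992, 0.002, 0.0]
force: [-0.5, -0.6, -0.5]
grip_width: 76.8
```

Run:
```python
from h import *
from station import bot
to(bot,625.5,238.8,160)
C={n:bot.capture(n) for n in("top","scene")}
cv2.imwrite("pics/w19.png",np.hstack([cv2.resize(C["scene"]["pixels"][195:250,345:410],None,fx=6,fy=6),cv2.resize(C["top"]["pixels"][150:205,160:225],None,fx=6,fy=6)]))
c,a=blob(C["top"]["pixels"],(191,176),*WH); print(a,cv2.minEnclosingCircle(c.astype(np.float32)),back(C["top"],cv2.minEnclosingCircle(c.astype(np.float32))[0],28))
```

```text
t 29.65 pos [486.3  71.1 194.6] yaw 1.316 tilt [ 0.001  0.005 -1.   ] F [-0.5 -0.6 -0.5] w 76.8 SHIFT [-92.5 197.2  35.5]
126 ((191.5, 175.8333282470703), 6.3465800285339355) [625.78645551 239.34770493  28.        ]
```

View pics/w19.png

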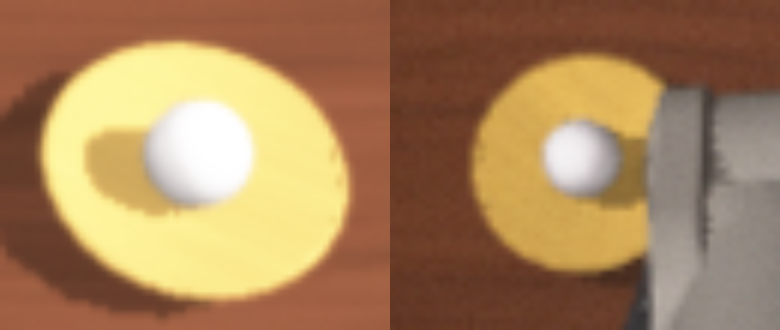

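>>> {"api": "move_arm", "payload": {
  "series": [-12, 25, 3, 0, -18, 40, 7, 0, -20, 42, 7, 0, -18, 40, 7, 0, -12, 25, 5, 0],
  "hand": 0.3
}}

```text
time: 30.38
ee_pos: [606.0, 218.6, 157.1]
eef_rot: [0.129, 0.992, 0.0, -0.005]
force: [-0.7, 0.3, 0.4]
grip_width: 57.3
```

>>> {"api": "move_arm", "payload": {
  "series": [-6, 12, 4, 0, -3, 6, 0, 0, 0, 0, 0, 0, 0, 0, 0, 0, 0, 0, 0, 0]
}}

```text
time: 31.0
ee_pos: [617.6, 232.0, 149.3]
eef_rot: [0.129, 0.992, -0.002, -0.007]
force: [-0.2, 0.8, 0.3]
grip_width: 57.0
```

Run:
```python
from h import *
from station import bot
to(bot,625.8,238.9,80)
c=bot.capture("wrist");cv2.imwrite("pics/w20.png",c["pixels"])
print(proj(c,[625.8,238.9,28]))
```

```text
t 31.0 pos [617.6 232.  149.3] yaw 1.312 tilt [-0.015 -0.002 -1.   ] F [-0.2  0.8  0.3] w 57.0 SHIFT [-7.1  9.2 69.2]
[[261.76244616 197.60145497]]
```

View pics/w20.png

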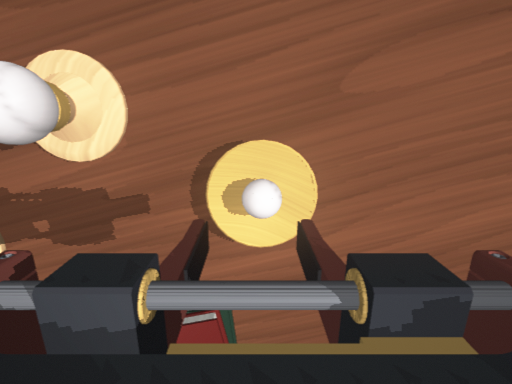

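Ball at (262,198), as predicted. Descend.

>>> {"api": "move_arm", "payload": {
  "series": [-7, 9, 8, 0, 0, 0, 18, 0, 0, 0, 18, 0, 0, 0, 18, 0, 0, 0, 8, 0]
}}

```text
time: 31.68
ee_pos: [625.6, 238.9, 73.8]
eef_rot: [0.129, 0.992, -0.002, -0.008]
force: [-0.5, 0.3, -0.1]
grip_width: 57.2
```

Run:
```python
from h import *
from station import bot
to(bot,625.8,238.9,32)
c=bot.capture("wrist");cv2.imwrite("pics/w21.png",c["pixels"])
```

```text
t 31.68 pos [625.6 238.9  73.8] yaw 1.311 tilt [-0.016 -0.002 -1.   ] F [-0.5  0.3 -0.1] w 57.2 SHIFT [-0.8  0.3 41.8]
```

View pics/w21.png

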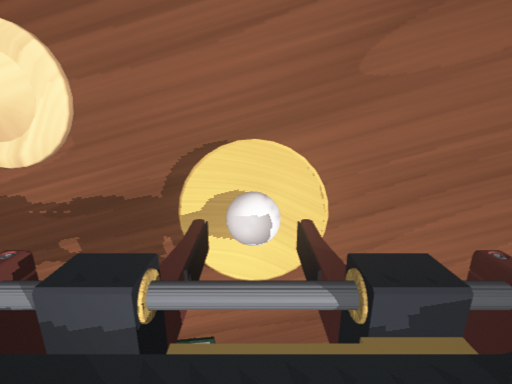

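>>> {"api": "move_arm", "payload": {
  "series": [-0.5, 0, 10, 0, 0, 0, 12, 0, 0, 0, 10, 0, 0, 0, 6, 0, 0, 0, 1, 0]
}}

```text
time: 32.35
ee_pos: [625.7, 238.6, 32.0]
eef_rot: [0.129, 0.992, -0.002, -0.007]
force: [0.2, -0.4, -0.3]
grip_width: 57.2
```

Run:
```python
from h import *
from station import bot
to(bot,625.8,238.9,31)
```

```text
t 32.35 pos [625.7 238.6  32. ] yaw 1.311 tilt [-0.015 -0.002 -1.   ] F [ 0.2 -0.4 -0.3] w 57.2 SHIFT [-0.1  0.3  1. ]
```

>>> {"api": "move_arm", "payload": {
  "series": [0, 0, 0.5, 0, 0, 0, 0, 0, 0, 0, 0, 0, 0, 0, 0, 0, 0, 0, 0, 0],
  "hand": -1,
  "grip_force": 25
}}

```text
time: 32.98
ee_pos: [626.1, 238.9, 32.3]
eef_rot: [0.129, 0.992, -0.001, -0.007]
force: [0.1, 0.2, -1.0]
grip_width: 41.2
```

>>> {"api": "move_arm", "payload": {
  "series": [0, 0, -8, 0, 0, 0, -20, 0, 0, 0, -35, 0, 0, 0, -40, 0, 0, 0, -40, 0]
}}

```text
time: 33.6
ee_pos: [626.9, 238.3, 181.1]
eef_rot: [0.13, 0.992, -0.003, -0.008]
force: [-0.8, 0.8, -1.5]
grip_width: 40.9
```

Run:
```python
from h import *
from station import bot
to(bot,449.5,-260.2,190)
c=bot.capture("wrist");cv2.imwrite("pics/w22.png",c["pixels"])
```

```text
t 33.6 pos [626.9 238.3 181.1] yaw 1.311 tilt [-0.017 -0.003 -1.   ] F [-0.8  0.8 -1.5] w 40.9 SHIFT [  43.3 -527.4   -4.4]
```

View pics/w22.png

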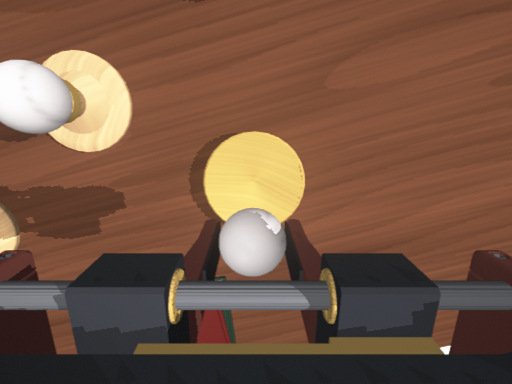

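>>> {"api": "move_arm", "payload": {
  "series": [2, -20, -3, 0, 3, -40, -3, 0, 3, -45, -3, 0, 4, -45, 0, 0, 4, -45, 0, 0]
}}

```text
time: 34.28
ee_pos: [560.1, 47.4, 198.8]
eef_rot: [0.129, 0.992, 0.0, -0.004]
force: [1.0, 0.3, -0.2]
grip_width: 40.6
```

>>> {"api": "move_arm", "payload": {
  "series": [4, -45, 0, 0, 4, -45, 0, 0, 4, -45, 0, 0, 4, -45, 0, 0, 4, -45, 0, 0]
}}

```text
time: 34.9
ee_pos: [470.9, -177.4, 198.2]
eef_rot: [0.132, 0.991, 0.0, -0.007]
force: [0.6, 0.3, -0.8]
grip_width: 40.7
```

Run:
```python
from h import *
from station import bot
to(bot,449.5,-260.2,180)
```

```text
t 34.9 pos [ 470.9 -177.4  198.2] yaw 1.306 tilt [-0.014  0.003 -1.   ] F [ 0.6  0.3 -0.8] w 40.7 SHIFT [ -1.2 -85.5  18.3]
```

>>> {"api": "move_arm", "payload": {
  "series": [0, -30, 3, 0, 0, -20, 4, 0, 0, -10, 5, 0, 0, -6, 5, 0, 0, 0, 0, 0]
}}

```text
time: 35.52
ee_pos: [443.7, -247.7, 179.8]
eef_rot: [0.138, 0.99, 0.001, -0.009]
force: [0.9, -0.2, -0.4]
grip_width: 41.1
```

Run:
```python
from h import *
from station import bot
to(bot,449.5,-260.2,120)
c=bot.capture("wrist");cv2.imwrite("pics/w23.png",c["pixels"])
print(proj(c,[449.5,-260.2,36]))
```

```text
t 35.52 pos [ 443.7 -247.7  179.8] yaw 1.295 tilt [-0.018  0.005 -1.   ] F [ 0.9 -0.2 -0.4] w 41.1 SHIFT [-10.1 -10.4  59.6]
[[243.42134694 195.02142155]]
```

View pics/w23.png

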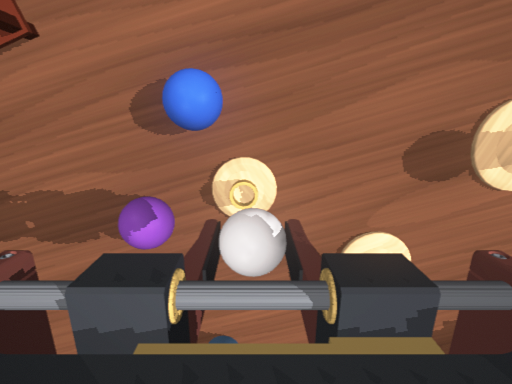

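>>> {"api": "move_arm", "payload": {
  "series": [-6, -6, 8, 0, -4, -4, 15, 0, 0, 0, 20, 0, 0, 0, 20, 0, 0, 0, 8, 0]
}}

```text
time: 36.2
ee_pos: [452.3, -258.7, 104.0]
eef_rot: [0.135, 0.991, 0.001, -0.009]
force: [0.6, 0.4, -1.1]
grip_width: 41.0
```

Run:
```python
from h import *
from station import bot
to(bot,449,-260.3,57)
c=bot.capture("wrist");
im=cv2.resize(c["pixels"][150:270,190:310],None,fx=5,fy=5,interpolation=cv2.INTER_NEAREST)
for P,col in (((449,-260.3),(0,0,255)),):
  for r in (12.5,16.5):
    a=np.linspace(0,6.283,60); q=proj(c,np.c_[P[0]+r*np.cos(a),P[1]+r*np.sin(a),0*a+36])
    for p in q: cv2.circle(im,tuple(int(v) for v in (p-[190,150]+.5)*5),1,col,-1)
cv2.imwrite("pics/w24.png",im)
```

```text
t 36.2 pos [ 452.3 -258.7  104. ] yaw 1.3 tilt [-0.017  0.005 -1.   ] F [ 0.6  0.4 -1.1] w 41.0 SHIFT [ 2.  -2.4 47. ]
```

View pics/w24.png

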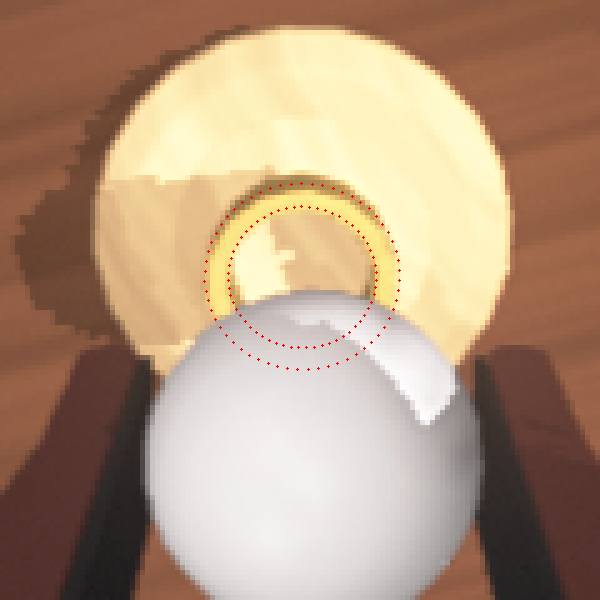

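Ring matches (449, −260.3). Lower.

>>> {"api": "move_arm", "payload": {
  "series": [2, -2, 8, 0, 0, 0, 13, 0, 0, 0, 12, 0, 0, 0, 6, 0, 0, 0, 1, 0]
}}

```text
time: 36.88
ee_pos: [449.6, -260.2, 61.4]
eef_rot: [0.135, 0.991, 0.001, -0.008]
force: [0.3, 0.6, -0.8]
grip_width: 40.7
```

Run:
```python
from h import *
from station import bot
to(bot,449,-260.3,57)
```

```text
t 36.88 pos [ 449.6 -260.2   61.4] yaw 1.3 tilt [-0.016  0.005 -1.   ] F [ 0.3  0.6 -0.8] w 40.7 SHIFT [ 0.4 -0.3  4.4]
```

>>> {"api": "move_arm", "payload": {
  "series": [0.5, 0, 1, 0, 0, 0, 1, 0, 0, 0, 1, 0, 0, 0, 1, 0, 0, 0, 0.5, 0]
}}

```text
time: 37.5
ee_pos: [449.7, -260.3, 57.5]
eef_rot: [0.135, 0.991, 0.001, -0.007]
force: [0.9, -0.6, -0.5]
grip_width: 40.8
```

>>> {"api": "move_arm", "payload": {
  "series": [0.5, 0, 0.7, 0, 0, 0, 0.7, 0, 0, 0, 0.5, 0, 0, 0, 0.5, 0, 0, 0, 0.5, 0]
}}

```text
time: 38.12
ee_pos: [449.5, -260.3, 55.8]
eef_rot: [0.135, 0.991, 0.002, -0.007]
force: [-1.5, 1.7, 7.7]
grip_width: 41.2
```

Contact at the expected height; release.

>>> {"api": "move_arm", "payload": {
  "series": [0.3, 0, 0, 0, 0, 0, 0, 0, 0, 0, 0, 0, 0, 0, 0, 0, 0, 0, 0, 0],
  "hand": 0.3
}}

```text
time: 38.75
ee_pos: [449.4, -260.4, 55.7]
eef_rot: [0.135, 0.991, 0.001, -0.007]
force: [-0.2, -0.4, 0.7]
grip_width: 57.0
```

Run:
```python
from h import *
from station import bot
to(bot,449,-260.3,57)
C={n:bot.capture(n) for n in("wrist","top","scene")}
cv2.imwrite("pics/w25.png",np.hstack([C["wrist"]["pixels"][60:300,130:390],cv2.resize(C["scene"]["pixels"][130:220,125:225],None,fx=2.667,fy=2.667)]))
```

```text
t 38.75 pos [ 449.4 -260.4   55.7] yaw 1.3 tilt [-0.013  0.005 -1.   ] F [-0.2 -0.4  0.7] w 57.0 SHIFT [ 0.4 -0.  -1.3]
```

View pics/w25.png

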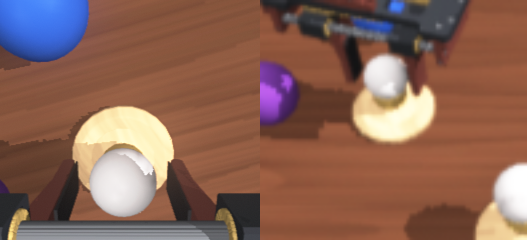

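Seated. Retreat upward and check everything.

>>> {"api": "move_arm", "payload": {
  "series": [0, 0, -10, 0, 0, 0, -25, 0, 0, 0, -40, 0, 0, 0, -50, 0, 0, 0, -40, 0]
}}

```text
time: 39.52
ee_pos: [449.6, -260.7, 225.1]
eef_rot: [0.135, 0.991, 0.002, -0.01]
force: [-0.2, 0.7, -0.2]
grip_width: 57.2
```

>>> {"api": "move_arm", "payload": {
  "series": [0, 0, -10, 0, 20, 0, -10, 0, 0, 0, 0, 0, 0, 0, 0, 0, 0, 0, 0, 0]
}}

```text
time: 40.15
ee_pos: [431.5, -255.4, 247.4]
eef_rot: [0.135, 0.991, 0.002, -0.008]
force: [-0.0, 0.4, -0.2]
grip_width: 57.0
```

Run:
```python
from h import *
from station import bot
to(bot,449,-260.3,57)
C={n:bot.capture(n) for n in("wrist","top","scene")}
a=cv2.imread("pics/scene0.png"); b=C["scene"]["pixels"]
cv2.imwrite("pics/s_end.png",b)
f=lambda i:cv2.resize(i[100:260,90:420],None,fx=1.8,fy=1.8)
cv2.imwrite("pics/s_cmp.png",np.vstack([f(a),f(b)]))
for n,p in (("scene",(390,233)),("top",(180,177))):
    c,ar=blob(C[n]["pixels"],p,(15,90,110),(40,255,255),45); e=cv2.fitEllipse(cv2.convexHull(c.astype(np.int32))); print(n,ar,c.min(0),c.max(0), back(C[n],e[0],20).round(1))
```

```text
t 40.15 pos [ 431.5 -255.4  247.4] yaw 1.3 tilt [-0.015  0.005 -1.   ] F [-0.   0.4 -0.2] w 57.0 SHIFT [-21.2  -0.3 190.1]
scene 1748 [351 202] [402 244] [629.8 237.1  20. ]
top 1093 [173 159] [210 195] [624.9 239.6  20. ]
```

View pics/s_cmp.png

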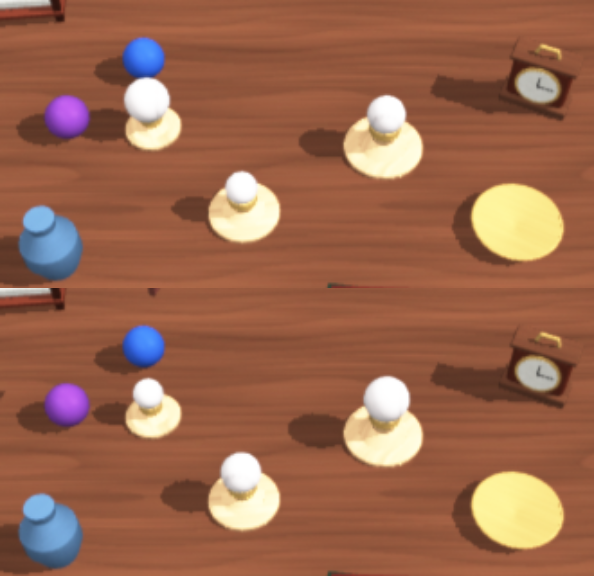

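All three spheres are on their own stands, and the stands, dish and bystanders show the same pixel positions as before.

```bash
python3 -c "
from station import bot
print(bot.sign_off())"
```

```text
the job is handed in; nothing more can be done
None
```

All three spheres are on their own stands, and the job was handed in at about 40 s of the 128 s allowed. I parked the small sphere in the dish. Then I moved the middle sphere to the middle stand, the large one to the large stand, and the small one from the dish to the small stand. Each was lowered until the wrist felt light contact (readings of about 3–8 N) and only then released.

**Last checks:**
- The final scene view shows each sphere seated on its stand.
- The dish measured exactly where it started. By eye, the stands, vase, clock and both look-alikes also match the first picture.
- I did not compare the books closely in that last view; they were mostly outside the crop.
- The gripper ended empty, well above everything.

**Small disagreements:**
- The wrist camera put the middle stand's ring 1–2 mm nearer the robot than the first estimate.
- I felt about 3 N of sideways force while seating the middle sphere and about 2 N with the large one. I corrected for it before releasing.
- The tool drifted up to about 1.5° off vertical, with no visible effect.

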